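Put the slide boxes in the dark chamber, close and clamp it, hang up the basket

TASK

Clear up after the staining run: set every white slide box with a finger rib flat on the floor of the grey chamber, then shut the chamber's lid fully, and then swing the hold-down clamp fully down onto the lid. Hang the empty staining basket by its handle bar on the hook of the drip stand, so that it hangs upright and still (before or after the rest). Do not knock over or shove away the other things on the bench.

Things in the scene. Friction and masses are not known exactly. Their poses are not given: they have to be found in the camera images.
- slide_box_1: slide box: closed white plastic box for microscope slides, 90 (x) x 32 (y) x 22 mm, with an upright finger rib along the middle of its top, 50 (x) x 10 (y) mm, rising to 50 mm over the underside; mass about 0.12 kg. Origin: centre of the underside, z up. There are 3 to 5 of these on the bench; an absent one reads None.
- slide_box_2: slide box: closed white plastic box for microscope slides, 90 (x) x 32 (y) x 22 mm, with an upright finger rib along the middle of its top, 50 (x) x 10 (y) mm, rising to 50 mm over the underside; mass about 0.12 kg. Origin: centre of the underside, z up. There are 3 to 5 of these on the bench; an absent one reads None.
- slide_box_3: slide box: closed white plastic box for microscope slides, 90 (x) x 32 (y) x 22 mm, with an upright finger rib along the middle of its top, 50 (x) x 10 (y) mm, rising to 50 mm over the underside; mass about 0.12 kg. Origin: centre of the underside, z up. There are 3 to 5 of these on the bench; an absent one reads None.
- slide_box_4: slide box: closed white plastic box for microscope slides, 90 (x) x 32 (y) x 22 mm, with an upright finger rib along the middle of its top, 50 (x) x 10 (y) mm, rising to 50 mm over the underside; mass about 0.12 kg. Origin: centre of the underside, z up. There are 3 to 5 of these on the bench; an absent one reads None.
- slide_box_5: slide box: closed white plastic box for microscope slides, 90 (x) x 32 (y) x 22 mm, with an upright finger rib along the middle of its top, 50 (x) x 10 (y) mm, rising to 50 mm over the underside; mass about 0.12 kg. Origin: centre of the underside, z up. There are 3 to 5 of these on the bench; an absent one reads None.
- chamber_in (a point): centre of the inner floor of the slide chamber: fixed grey open-topped metal box, outer size 160 (x) x 260 (y) x 70 mm high, walls and floor 5 mm (inside 150 x 250 x 65 mm deep; this floor is 5 mm above the bench). Axes: +x towards the lid's hinge, y along the box, z up. The lid is hinged along the +x rim; the clamp stands outside the -x wall.
- lid (a joint): hinge angle of the chamber's lid (dark grey plate 160 x 260 x 8 mm, mass 0.25 kg): 0 = fully shut, flat on the rim; grows as it opens (upright at 1.57, most 1.9). Stiff hinge: it stays where it is left; about 2 to 4 N at the free edge moves it.
- lid_hinge (a point): on the lid's hinge line, middle of its length, at the underside of the lid, 70 mm over the bench. In this frame, which turns with the lid, the lid reaches from x = 0 to x = -160 mm, y = +-130 mm, z = 0 (underside) to 8 mm (outer face).
- lid_handle (a point): grip point of the black knob on the lid's outer face: 130 mm from the hinge line, middle of the lid's length, 43 mm over the lid's underside
- clamp (a joint): hinge angle of the hold-down clamp arm: 0 = down, lying flat across the lid; grows as it is raised (upright at 1.57, most 1.9). It has friction and stays where it is left; 1 to 2 N at the handle moves it.
- clamp_hinge (a point): pivot of the clamp arm, 86 mm over the bench on a steel block outside the chamber's -x wall, 24 mm off that wall and at +65 mm in the chamber's y. In this frame, which turns with the arm about y, the arm reaches along +x to 110 mm, 24 mm wide (y) and 16 mm thick (z). When down it points along the chamber's +x and +z is its upper face.
- clamp_tip (a point): free end of the clamp arm, 110 mm from the pivot, at the end of its black handle sleeve
- basket: empty steel-wire staining basket, 100 (x) x 80 (y) x 45 mm high, with a rigid arched handle: uprights at y = +-40 mm, flat bar along y, 24 (x) x 8 mm, its centre 115 mm over the underside; on its middle a black grip 10 (x) x 36 (y) mm, from 117 to 163 mm high. Between rim and bar 66 mm are open for the hook. Mass 0.16 kg. Origin: centre of the underside, z up.
- basket_bar (a point): middle of the basket's flat handle bar, at the centre of its section (underside 4 mm lower)
- basket_grip (a point): in the black grip on the basket's handle, 158 mm over the basket's underside: gripped with the tool centre here, across the basket's x, the fingertips stay above the bar
- hook_seat (a point): seat of the hook on the drip stand: top of a flat arm 40 mm wide, 185 mm over the bench, that runs along x from the post at x = +80 mm to its free end at -34 mm with an upturned lip 18 mm high (inner face at -28 mm); a rise 10 mm high stands at +28 mm. The handle bar rests across the arm, along y, between lip and rise. z up.
- drip_stand: the fixed steel drip stand with base plate 145 x 110 x 12 mm; origin on the bench, 4 mm in +x of the point under hook_seat, axes parallel to its axes; the plate reaches from x = -50 to 95 mm, the post stands at x = 83 mm
- reagent_bottle: bystander: brown bottle, diameter 60, height 130 mm; origin: centre of the underside
- oil_jar: bystander: small white jar, diameter 40, height 55 mm, among the slide boxes; origin: centre of the underside
- tip_box: bystander: grey box 80 x 120 x 69 mm; origin: centre of the underside
- beaker: bystander: clear cup, diameter 72, height 90 mm; origin: centre of the underside
- coverslip_box: bystander: small cardboard box 70 x 50 x 35 mm, no rib; origin: centre of the underside
Not all that is in view belongs to the job. What is shaped like the slide_box_5 but yellow is not meant.

How it is judged:
On the way, in this order (a step that is already met when the one before it is completed fails the run):
1. every slide box lies flat on the chamber's floor (x of slide_box_1 in the frame of chamber_in between -0.075 and 0.075 m and y of slide_box_1 in the frame of chamber_in between -0.122 and 0.122 m and z of each of slide_box_1, slide_box_2, slide_box_3, slide_box_4, slide_box_5 in the frame of chamber_in below 0.012 m and angle between each of slide_box_1, slide_box_2, slide_box_3, slide_box_4, slide_box_5's own z axis and vertical below 0.2 rad and x of slide_box_2 in the frame of chamber_in between -0.075 and 0.075 m and y of slide_box_2 in the frame of chamber_in between -0.122 and 0.122 m and x of slide_box_3 in the frame of chamber_in between -0.075 and 0.075 m and y of slide_box_3 in the frame of chamber_in between -0.122 and 0.122 m and x of slide_box_4 in the frame of chamber_in between -0.075 and 0.075 m and y of slide_box_4 in the frame of chamber_in between -0.122 and 0.122 m and x of slide_box_5 in the frame of chamber_in between -0.075 and 0.075 m and y of slide_box_5 in the frame of chamber_in between -0.122 and 0.122 m and value of joint lid above 0.5 rad), for 0.2 s.
2. the lid is fully shut over them (x of slide_box_1 in the frame of chamber_in between -0.075 and 0.075 m and y of slide_box_1 in the frame of chamber_in between -0.122 and 0.122 m and z of each of slide_box_1, slide_box_2, slide_box_3, slide_box_4, slide_box_5 in the frame of chamber_in below 0.012 m and angle between each of slide_box_1, slide_box_2, slide_box_3, slide_box_4, slide_box_5's own z axis and vertical below 0.2 rad and x of slide_box_2 in the frame of chamber_in between -0.075 and 0.075 m and y of slide_box_2 in the frame of chamber_in between -0.122 and 0.122 m and x of slide_box_3 in the frame of chamber_in between -0.075 and 0.075 m and y of slide_box_3 in the frame of chamber_in between -0.122 and 0.122 m and x of slide_box_4 in the frame of chamber_in between -0.075 and 0.075 m and y of slide_box_4 in the frame of chamber_in between -0.122 and 0.122 m and x of slide_box_5 in the frame of chamber_in between -0.075 and 0.075 m and y of slide_box_5 in the frame of chamber_in between -0.122 and 0.122 m and value of joint lid below 0.05 rad and value of joint clamp above 0.3 rad), for 0.2 s.
3. the clamp is down on the shut lid (value of joint lid below 0.05 rad and value of joint clamp below 0.08 rad), for 0.2 s.
At the end, for the whole second after the job is handed in: Every slide box present lies flat on the chamber floor (within 12 mm, tilt under 0.2 rad), the lid is shut (under 0.05 rad), the clamp down (under 0.08 rad), and the basket hangs still on the hook (bar within 35 mm of the seat, borne by the stand, tilt under 0.4 rad) (all of step 3 and x of slide_box_1 in the frame of chamber_in between -0.075 and 0.075 m and y of slide_box_1 in the frame of chamber_in between -0.122 and 0.122 m and z of each of slide_box_1, slide_box_2, slide_box_3, slide_box_4, slide_box_5 in the frame of chamber_in below 0.012 m and angle between each of slide_box_1, slide_box_2, slide_box_3, slide_box_4, slide_box_5's own z axis and vertical below 0.2 rad and x of slide_box_2 in the frame of chamber_in between -0.075 and 0.075 m and y of slide_box_2 in the frame of chamber_in between -0.122 and 0.122 m and x of slide_box_3 in the frame of chamber_in between -0.075 and 0.075 m and y of slide_box_3 in the frame of chamber_in between -0.122 and 0.122 m and x of slide_box_4 in the frame of chamber_in between -0.075 and 0.075 m and y of slide_box_4 in the frame of chamber_in between -0.122 and 0.122 m and x of slide_box_5 in the frame of chamber_in between -0.075 and 0.075 m and y of slide_box_5 in the frame of chamber_in between -0.122 and 0.122 m and distance between basket_bar and hook_seat below 0.035 m and angle between basket's own z axis and vertical below 0.4 rad and contact force between basket and drip_stand above 0.5 N and linear speed of basket below 0.1 m/s); the robot touches nothing.
It fails at once if the reagent bottle is knocked over or shoved more than 60 mm (distance of reagent_bottle from where it was at the start of the episode above 0.06 m or angle between reagent_bottle's own z axis and vertical above 0.6 rad).
It fails at once if the oil jar is knocked over or shoved more than 60 mm (distance of oil_jar from where it was at the start of the episode above 0.06 m or angle between oil_jar's own z axis and vertical above 0.6 rad).
It fails at once if the tip box is knocked over or shoved more than 60 mm (distance of tip_box from where it was at the start of the episode above 0.06 m or angle between tip_box's own z axis and vertical above 0.6 rad).
It fails at once if the beaker is knocked over or shoved more than 60 mm (distance of beaker from where it was at the start of the episode above 0.06 m or angle between beaker's own z axis and vertical above 0.6 rad).
It fails at once if the coverslip box is knocked over or shoved more than 60 mm (distance of coverslip_box from where it was at the start of the episode above 0.06 m or angle between coverslip_box's own z axis and vertical above 0.6 rad).
Of slide_box_1, slide_box_2, slide_box_3, slide_box_4, slide_box_5 only 3 to 5 are there at a start; the rules pass over those that are not, and their reading is None.
At some moment in a run one of slide_box_1, slide_box_2, slide_box_3, slide_box_4, slide_box_5 may be knocked a few centimetres aside while the robot is not near it.
It also fails if it takes over 210 s, if anything falls off the work surface, if the arm or the gripper's body presses on something with over 40 N, if the wrist force passes 120 N, or if a joint passes its speed limit or range.

ROBOT

A 7-joint arm with a two-finger parallel gripper is mounted at the origin on the work surface. World frame = base frame: x ahead of the robot, y to its left, z up, the work surface at z = 0. Lengths are in m, angles in rad, forces in N, time in s.
With the tool pointing down it reaches from about 0.425 to 0.875 m from the base axis. Payload 4.7 kg.
Tool frame: the origin (TCP) lies between the finger pads, 19 mm behind the fingertips; this is the grasp point; z points along the fingers, y is the line along which they close (so a half turn about z gives the same grasp; the last joint's range is limited). The gripper opens to 87 mm and grips with 3 to 60 N. Pads are 19 mm wide; open, the fingers measure 117 mm over their backs; the gripper's body (75 mm by 190 mm) begins 51 mm behind the grasp point.
Start: joints at [1.135, 0.321, -0.07, 1.45, 0.023, 1.371, -0.057], TCP at [0.283, -0.585, 0.241] pointing down, gripper open.
Joint ranges: [-2.86, 2.86], [-0.3, 2.09], [-1.38, 1.24], [0.06, 2.45], [-1.56, 4.7], [0.09, 2.05], [-2.69, 2.69]. Speed limits (rad/s): [2.57, 2.57, 3.14, 3.14, 3.14, 3.14, 3.14].

INTERFACE

Orientations are given as a rotation vector (axis times angle).
In Python, from bench import ctrl gives the robot as it stands. The module is installed in compiled form; this text tells all that it offers.
- The arm moves only by the tool carry_out, never from a script. Its argument "steps" is a list of rows, each a list of 7 numbers: the turn, a rotation vector about the world's x, y, z in degrees, then the shift along the world's x, y, z in cm, then the opening, from 0 (shut) to 1 (fully open). A call has 1 to 12 rows; each row is the pose to reach, as a shift and turn from the pose commanded when the call began; what a row does not reach only later rows make up. A row lasts 1/10 s, in which the tool goes at most 50 mm and 8.59 degrees, less where a joint would pass 70% of its speed; a pose out of reach is approached as far as the arm can. A call with a gripper value outside its range is refused whole. The fingers move at their own pace and stop on an object; "squeeze" is the grip in N (left out, the last holds). Time passes only in rows, so rows that repeat a pose let the fingers close. It gives the time, the measured TCP pose, the force, the opening and the grip force at its end, in the units of the state.
- ctrl.get_state(): the state, without advancing time (a new reading comes with each control period).
- ctrl.get_image(name): name is "side" or "top"; returns a dict with "pixels" (480x640x3 uint8, red, green, blue), "camera_matrix" (3x3 intrinsics, pixels), "cam_to_world" (4x4, takes a point from camera to world coordinates). Camera axes: x right, y down, z forward; pixel columns grow to the right and rows downward; lengths in m; the calibration is good to about 2 mm. A picture is of the moment at which its call begins. There is no depth.
- ctrl.close_job(): hands the job in; it is judged then, once.
The state is a dict: "time": time; "joint_positions": joint angles; "qd": joint speeds; "joint_torque": joint torques, N m; "position": TCP position; "tool_rot": TCP orientation; "ft_force": force on the tool from outside, world axes, zero at the start; "torque": the same for the moment, N m; "grip_width": opening from 0.0 (shut) to 1.0 (fully open); "grip_force": force on a finger pad.
Only numpy, scipy, OpenCV 4.12 (cv2) and the standard library are available. Lean on these libraries where they do the work, as an engineer would, in place of code of your own. Each camera call takes 0.05 s, during which the arm holds its last target. There are 200 camera calls.

## Working session

There is one attempt and no reset: what is moved stays moved. The work goes in short steps, Python scripts to look and compute and a tool call to move; the robot and the scene stay as the last step left them, time stands still between calls to the robot, and variables do not carry over. Pictures are saved under pics/ and viewed, at most 14 in all, crops included, and the job is handed in when it is done.

Besides the shell and the picture viewer there is one more tool, called after ">>>" by a JSON object that holds its "method" and its "body". carry_out: Moves the arm, as the interface text tells. Its arguments: {"type":"object","properties":{"steps":{"type":"array","items":{"type":"array","items":{"type":"number"}}},"squeeze":{"type":"number"}},"required":["steps"]}

```bash
mkdir -p pics; cat > h.py <<'E'
import numpy as np, cv2
from bench import ctrl
def snap(n,f=None):
    d=ctrl.get_image(n)
    if f: cv2.imwrite('pics/'+f,cv2.cvtColor(d['pixels'],cv2.COLOR_RGB2BGR)); np.savez('pics/'+f[:-4],**d)
    return d
def world(d,u,v,z):
    K=d['camera_matrix'];T=d['cam_to_world']
    r=T[:3,:3]@np.linalg.solve(K,[u,v,1.]);c=T[:3,3]
    return c+r*(z-c[2])/r[2]
def proj(d,p):
    T=np.linalg.inv(d['cam_to_world']);q=d['camera_matrix']@(T[:3,:3]@np.array(p)+T[:3,3]);return q[:2]/q[2]
def crop(f,out,x0,y0,x1,y1,s):
    im=cv2.imread('pics/'+f)[y0:y1,x0:x1];cv2.imwrite('pics/'+out,cv2.resize(im,None,fx=s,fy=s,interpolation=cv2.INTER_CUBIC))
E
python3 - <<'E'
from h import *
for n in('top','side'):
    d=snap(n,n+'0.png');print(n,d['cam_to_world'].round(3).tolist(),d['camera_matrix'].round(1).tolist())
s=ctrl.get_state();print(s)
E
```

```text
top [[0.03, -0.992, 0.12, 0.382], [-0.999, -0.028, 0.015, -0.026], [-0.011, -0.12, -0.993, 1.61], [0.0, 0.0, 0.0, 1.0]] [[588.8, 0.0, 322.1], [0.0, 588.8, 234.8], [0.0, 0.0, 1.0]]
side [[0.99, -0.079, 0.116, 0.426], [-0.14, -0.623, 0.769, -0.868], [0.012, -0.778, -0.628, 0.857], [0.0, 0.0, 0.0, 1.0]] [[448.7, 0.0, 318.2], [0.0, 448.7, 245.6], [0.0, 0.0, 1.0]]
{'time': 0.1, 'joint_positions': array([ 1.13510062,  0.32175425, -0.0700786 ,  1.45156676,  0.02260842,
        1.37081158, -0.05688121]), 'qd': array([ 0.00069893, -0.00247692,  0.00110703, -0.00320284, -0.00218819,
       -0.00144106, -0.00080458]), 'joint_torque': array([ 1.20837849e-04, -4.92568481e+01, -4.05607726e-01, -3.13398385e+01,
       -6.40556845e-02,  3.95608367e-02,  8.01021133e-05]), 'position': array([ 0.28235325, -0.58494469,  0.24026042]), 'tool_rot': array([-3.06082221e+00, -7.00286753e-01,  7.73156560e-04]), 'ft_force': array([-0.24893288,  0.45921499,  0.11742146]), 'torque': array([-0.00639152,  0.06077775,  0.02016275]), 'grip_force': 0.0, 'grip_width': 0.9993386614882377}
```

View pics/top0.png

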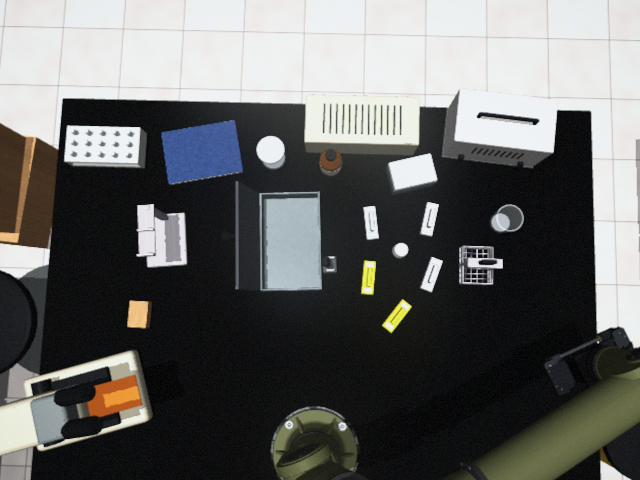

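View pics/side0.png

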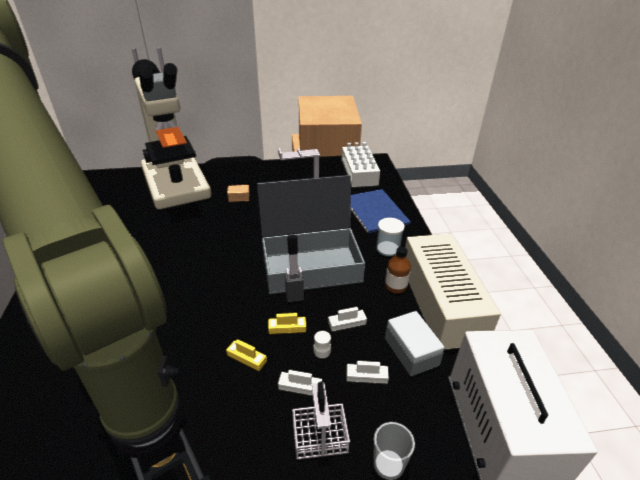

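White boxes with a rib: top (371,222), (429,218), (431,274). Things they could be mistaken for: the yellow ones (369,277) and (397,316), the white oil jar (400,250), and the ribless white box at (412,172). The chamber is at (290,240) with its hinge on world +y, the clamp is at (330,264), the basket at (478,265) and the drip stand at (160,235). I'll check the choice in a close crop.

```bash
python3 - <<'E'
from h import *
crop('top0.png','c1.png',340,190,540,340,4)
crop('top0.png','c2.png',120,170,345,310,3.5)
E
```

```text
(no output)
```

View pics/c1.png

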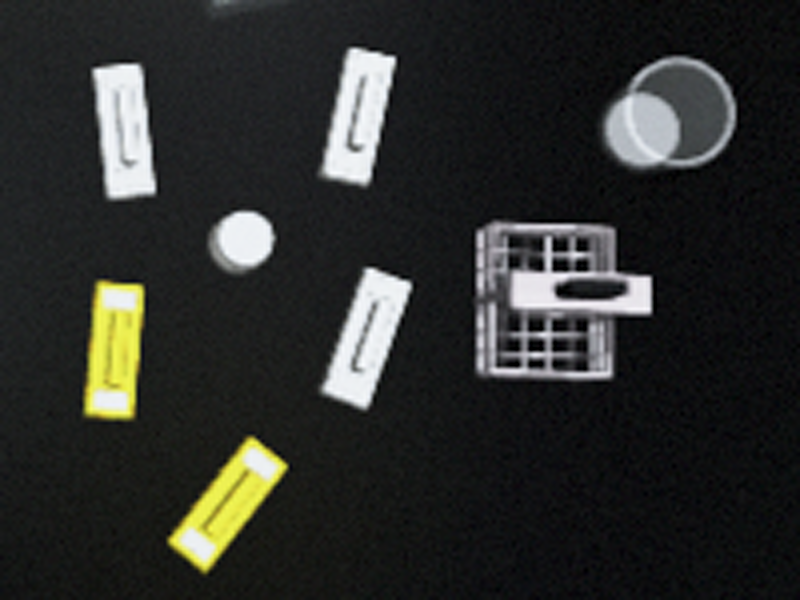

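View pics/c2.png

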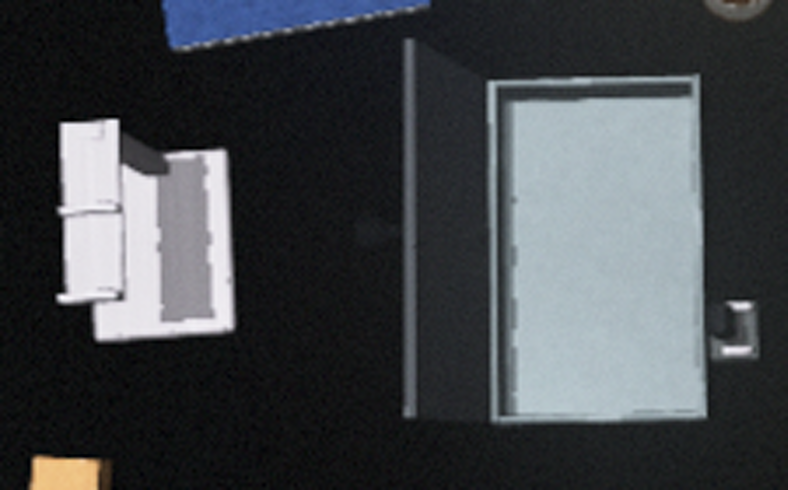

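The crop shows three white ribbed boxes; the corners are clear and there are no other lookalikes. The hook's free end points towards the robot (world -x). The basket's bar runs along world y, which suits hooking it by moving in +x. Next I compute positions.

```bash
python3 - <<'E'
from h import *
d=dict(np.load('pics/top0.npz'))
s=ctrl.get_state();from scipy.spatial.transform import Rotation as R
M=R.from_rotvec(s['tool_rot']).as_matrix();print('tooly',M[:,1].round(3),np.degrees(np.arctan2(M[1,1],M[0,1])).round(1),'tcp',s['position'].round(4))
c1=lambda u,v,z:world(d,340+u/4,190+v/4,z); c2=lambda u,v,z:world(d,120+u/3.5,170+v/3.5,z)
def quad(n,f,q,z):
    P=np.array([f(u,v,z) for u,v in q]);c=P.mean(0);a=(P[0]+P[1]-P[2]-P[3])/2;w=(P[1]-P[0]+P[2]-P[3])/2
    print(n,c.round(4),'up-axis len',np.linalg.norm(a).round(4),'ang',np.degrees(np.arctan2(a[1],a[0])).round(1),'w',np.linalg.norm(w).round(4))
quad('A',c1,[(93,67),(141,64),(156,192),(106,198)],.022)
quad('B',c1,[(349,48),(396,57),(367,184),(320,178)],.022)
quad('C',c1,[(368,267),(411,281),(367,409),(321,393)],.022)
quad('rim',c1,[(478,224),(615,226),(613,380),(478,380)],.045)
quad('bar',c1,[(508,273),(652,275),(652,315),(508,313)],.119)
quad('cham',c2,[(488,80),(698,76),(706,418),(491,423)],.070)
quad('arm',c2,[(60,123),(119,120),(123,296),(60,300)],.19)
quad('plate',c2,[(95,152),(226,150),(233,330),(97,340)],.012)
for n,f,u,v,z in[('lip',c2,92,297,.203),('rise',c2,92,209,.195),('lidtopR',c2,409,40,.23),('lidtop2',c2,409,417,.23),('jar',c1,245,238,.055),('clampblk',c2,737,330,.086),('clamptip',c2,730,330,.19)]: print(n,f(u,v,z).round(4))
E
```

```text
tooly [ 0.435 -0.901 -0.002] -64.2 tcp [ 0.2824 -0.5849  0.2403]
A [ 0.611  -0.1343  0.022 ] up-axis len 0.0894 ang 7.3 w 0.0335
B [ 0.6247 -0.2931  0.022 ] up-axis len 0.0909 ang -12.0 w 0.0322
C [ 0.4748 -0.3002  0.022 ] up-axis len 0.0913 ang -19.1 w 0.0313
rim [ 0.5002 -0.4146  0.045 ] up-axis len 0.103 ang -0.4 w 0.0899
bar [ 0.5005 -0.4177  0.119 ] up-axis len 0.0253 ang -0.2 w 0.0907
cham [0.5496 0.0805 0.07  ] up-axis len 0.2593 ang 3.0 w 0.16
arm [0.5533 0.4256 0.19  ] up-axis len 0.1243 ang 4.4 w 0.0427
plate [0.5501 0.4238 0.012 ] up-axis len 0.1452 ang 4.9 w 0.1048
lip [0.491  0.4164 0.203 ]
rise [0.5529 0.423  0.195 ]
lidtopR [0.6711 0.2023 0.23  ]
lidtop2 [0.4148 0.1901 0.23  ]
jar [ 0.5363 -0.2135  0.055 ]
clampblk [ 0.4895 -0.0275  0.086 ]
clamptip [ 0.482  -0.0226  0.19  ]
```

>>> {"method": "carry_out", "body": {"steps": [[0,0,64,21.8,16.9,1,0.6],[0,0,64,21.8,16.9,1,0.6],[0,0,64,21.8,16.9,1,0.6],[0,0,64,21.8,16.9,1,0.6],[0,0,64,21.8,16.9,1,0.6],[0,0,64,21.8,16.9,1,0.6],[0,0,64,21.8,16.9,1,0.6],[0,0,64,21.8,16.9,1,0.6],[0,0,64,21.8,16.9,1,0.6],[0,0,64,21.8,16.9,1,0.6],[0,0,64,21.8,16.9,1,0.6],[0,0,64,21.8,16.9,1,0.6]], "squeeze": 20}}

```text
time: 1.3
position: [0.5004, -0.4166, 0.2512]
tool_rot: [-2.227, -2.216, 0.0]
ft_force: [-0.3, -0.7, -0.5]
grip_width: 0.597
grip_force: 0.0
```

>>> {"method": "carry_out", "body": {"steps": [[0,0,0,0,0,-5,0.6],[0,0,0,0,0,-9.3,0.6],[0,0,0,0,0,-9.3,0.6],[0,0,0,0,0,-9.3,0.6],[0,0,0,0,0,-9.3,0],[0,0,0,0,0,-9.3,0],[0,0,0,0,0,-9.3,0],[0,0,0,0,0,-9.3,0],[0,0,0,0,0,-9.3,0],[0,0,0,0,0,-9.3,0],[0,0,0,0,0,-9.3,0]], "squeeze": 30}}

```text
time: 2.4
position: [0.5007, -0.4163, 0.1582]
tool_rot: [2.226, 2.217, 0.0]
ft_force: [0.5, -0.7, -2.0]
grip_width: 0.115
grip_force: 30.0
```

>>> {"method": "carry_out", "body": {"steps": [[0,0,0,0,0,2,0],[0,0,0,0,0,5,0],[0,0,0,0,0,10,0],[0,0,0,0,0,15,0],[0,0,0,0,0,20,0],[0,0,0,0,0,25,0],[0,0,0,0,0,28,0],[0,0,0,0,0,29,0],[0,0,0,0,0,29,0]]}}

```text
time: 3.3
position: [0.501, -0.4164, 0.4486]
tool_rot: [2.225, 2.216, 0.0]
ft_force: [-0.1, -0.7, -2.2]
grip_width: 0.115
grip_force: 30.0
```

>>> {"method": "carry_out", "body": {"steps": [[0,0,0,0,2,0,0],[0,0,0,0,6,0,0],[0,0,0,0,10,0,0],[0,0,0,0,14,0,0],[0,0,0,0,18,0,0],[0,0,0,0,22,0,0],[0,0,0,0,26,0,0],[0,0,0,0,30,0,0],[0,0,0,0,34,0,0],[0,0,0,0,38,0,0],[0,0,0,0,42,0,0],[0,0,0,0,46,0,0]]}}

```text
time: 4.5
position: [0.4995, 0.0447, 0.4451]
tool_rot: [-2.224, -2.214, 0.006]
ft_force: [1.5, 0.1, -2.5]
grip_width: 0.112
grip_force: 30.0
```

>>> {"method": "carry_out", "body": {"steps": [[0,0,0,0,4,0,0],[0,0,1,0,8,0,0],[0,0,2,0,12,0,0],[0,0,3,0,16,0,0],[0,0,4,-1,20,0,0],[0,0,4.7,-2,24,0,0],[0,0,4.7,-3,28,0,0],[0,0,4.7,-4.5,32,0,0],[0,0,4.7,-6,35,0,0],[0,0,4.7,-7,37,0,0],[0,0,4.7,-7,37,0,0]]}}

```text
time: 5.6
position: [0.4267, 0.4168, 0.4449]
tool_rot: [-2.121, -2.314, 0.007]
ft_force: [-1.1, -1.2, -1.8]
grip_width: 0.11
grip_force: 30.0
```

>>> {"method": "carry_out", "body": {"steps": [[0,0,0,-2,-0.2,0,0],[0,0,0,-2,-0.2,-2,0],[0,0,0,-2,-0.2,-5,0],[0,0,0,-2,-0.2,-8,0],[0,0,0,-2,-0.2,-11,0],[0,0,0,-2,-0.2,-14,0],[0,0,0,-2,-0.2,-16.5,0],[0,0,0,-2,-0.2,-18,0],[0,0,0,-2,-0.2,-18,0],[0,0,0,-2,-0.2,-18,0],[0,0,0,-2,-0.2,-18,0]]}}

```text
time: 6.7
position: [0.4111, 0.4122, 0.2696]
tool_rot: [2.133, 2.306, 0.003]
ft_force: [1.0, 0.6, -1.3]
grip_width: 0.113
grip_force: 30.0
```

```bash
python3 - <<'E'
from h import *
a=snap('top','t1.png');b=snap('side','s1.png')
import cv2
x=cv2.resize(cv2.imread('pics/t1.png')[180:330,100:250],(400,400),interpolation=2)
y=cv2.resize(cv2.imread('pics/s1.png')[60:260,230:430],(400,400),interpolation=2)
t=cv2.resize(cv2.imread('pics/t1.png')[280:480,300:640],(340,200))
cv2.imwrite('pics/m1.png',np.vstack([np.hstack([x,y]),np.hstack([t,np.zeros((200,460,3),np.uint8)])]))
E
```

```text
(no output)
```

View pics/m1.png

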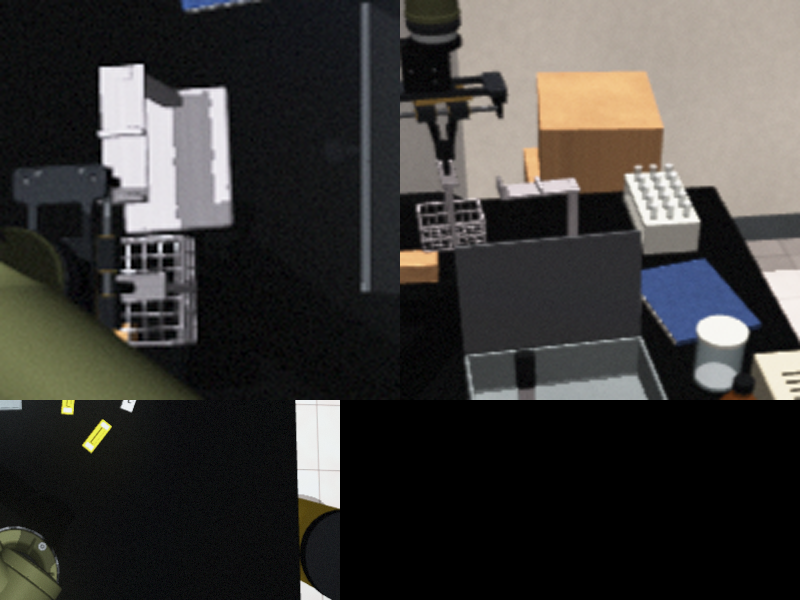

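```bash
python3 - <<'E'
from h import *
d=dict(np.load('pics/t1.npz'));f=lambda u,v,z:world(d,100+u*.375,180+v*.375,z).round(4)
print('rim NE',f(195,236,.157),'SE',f(195,344,.157),'NW',f(121,236,.157),'barR',f(165,285,.23))
print('arm L,R near lip',f(102,195,.185),f(147,195,.185),'far',f(99,70,.185),f(144,66,.185))
s=ctrl.get_state();print(s['position'])
for p in [(.409,.372,.227),(.409,.452,.227)]:
  print((proj(d,p)-[100,180])/.375)
E
```

```text
rim NE [0.4627 0.362  0.157 ] SE [0.3633 0.356  0.157 ] NW [0.4607 0.4309 0.157 ] barR [0.4148 0.3663 0.23  ]
arm L,R near lip [0.4961 0.442  0.185 ] [0.4973 0.4008 0.185 ] far [0.6116 0.4526 0.185 ] [0.6165 0.4112 0.185 ]
[0.41096809 0.41225394 0.2695779 ]
[159.15061498 291.56612418]
[ 68.78870755 288.87087198]
```

>>> {"method": "carry_out", "body": {"steps": [[0,0,0,1,0.1,0,0],[0,0,0,3,0.3,0,0],[0,0,0,5,0.5,0,0],[0,0,0,7,0.7,0,0],[0,0,0,9,0.9,0,0],[0,0,0,10.5,1,0,0],[0,0,0,11.3,1.1,0,0],[0,0,0,11.3,1.1,0,0],[0,0,0,11.3,1.1,0,0],[0,0,0,11.3,1.1,0,0]]}}

```text
time: 7.8
position: [0.5226, 0.4231, 0.2686]
tool_rot: [-2.132, -2.308, -0.0]
ft_force: [-0.4, -0.9, -1.4]
grip_width: 0.114
grip_force: 30.0
```

>>> {"method": "carry_out", "body": {"steps": [[0,0,0,0,0,-1,0],[0,0,0,0,0,-2,0],[0,0,0,0,0,-2.7,0],[0,0,0,0,0,-3.2,0],[0,0,0,0,0,-3.5,0],[0,0,0,0,0,-3.5,0],[0,0,0,0,0,-3.5,0],[0,0,0,0,0,-3.5,0]]}}

```text
time: 8.6
position: [0.5237, 0.4229, 0.2337]
tool_rot: [2.133, 2.306, 0.001]
ft_force: [0.3, -0.2, -2.6]
grip_width: 0.114
grip_force: 30.0
```

```bash
python3 - <<'E'
from h import *
snap('top','t2.png');snap('side','s2.png')
x=cv2.resize(cv2.imread('pics/t2.png')[180:330,100:250],(400,400),interpolation=2)
y=cv2.resize(cv2.imread('pics/s2.png')[80:240,230:390],(400,400),interpolation=2)
cv2.imwrite('pics/m2.png',np.hstack([x,y]))
E
```

```text
(no output)
```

View pics/m2.png

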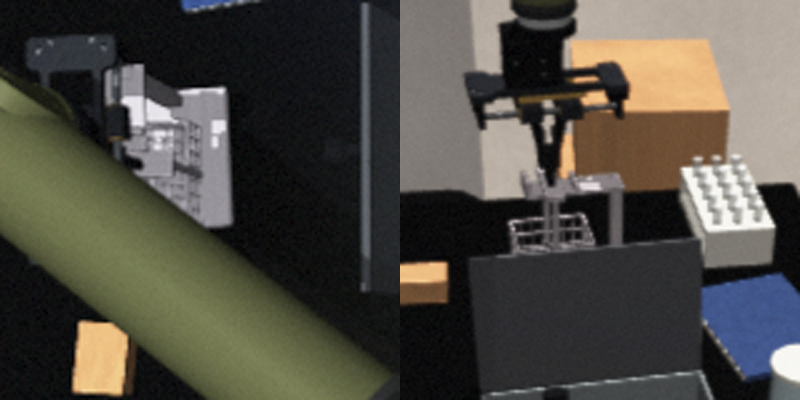

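The basket bar sits over the arm, between lip and rise: side tile (550,185). I'll lower it a touch, release and rise.

>>> {"method": "carry_out", "body": {"steps": [[0,0,0,0,0,-0.1,0],[0,0,0,0,0,-0.2,0],[0,0,0,0,0,-0.2,0],[0,0,0,0,0,-0.2,0.15],[0,0,0,0,0,-0.2,0.3],[0,0,0,0,0,-0.2,0.4],[0,0,0,0,0,-0.2,0.4],[0,0,0,0,0,0,0.4],[0,0,0,0,0,3,0.4],[0,0,0,0,0,8,0.4],[0,0,0,0,0,13,0.4],[0,0,0,0,0,18,0.4]]}}

```text
time: 9.9
position: [0.5234, 0.4223, 0.4155]
tool_rot: [2.133, 2.306, 0.001]
ft_force: [1.0, 1.0, -0.5]
grip_width: 0.402
grip_force: 0.0
```

>>> {"method": "carry_out", "body": {"steps": [[0,0,0,0,-4,0,0.4],[0,0,0,0,-9,0,0.4],[0,0,0,0,-14,0,0.4],[0,0,0,0,-19,0,0.4],[0,0,0,0,-24,0,0.4],[0,0,0,0,-29,0,0.4],[0,0,0,0,-34,0,0.4],[0,0,0,0,-39,0,0.4],[0,0,0,0,-44,0,0.4],[0,0,0,0,-49,0,0.4],[0,0,0,0,-54,0,0.4],[0,0,0,0,-56,0,0.4]]}}

```text
time: 11.1
position: [0.5225, -0.144, 0.4129]
tool_rot: [2.142, 2.297, -0.003]
ft_force: [0.3, -0.2, -0.2]
grip_width: 0.399
grip_force: 0.0
```

```bash
python3 - <<'E'
from h import *
a=snap('top','t3.png');b=snap('side','s3.png')
x=cv2.imread('pics/t3.png')[170:320,100:500]
y=cv2.resize(cv2.imread('pics/s3.png')[80:480,180:480],None,fx=1.33,fy=1.33)
x=cv2.resize(x,None,fx=2,fy=2);z=np.zeros((300+300,800,3),np.uint8);z[:300]=x;z[300:,:400]=y[:300];z[300:500,400:]=y[300:500]if y.shape[1]==400 else 0
z[300:300+232,400:799]=y[300:532]
cv2.imwrite('pics/m3.png',z)
s=ctrl.get_state();print(s['position'],s['tool_rot'],s['joint_positions'].round(2))
E
```

```text
Traceback (most recent call last):
ValueError: could not broadcast input array from shape (300,399,3) into shape (300,400,3)
```

```bash
python3 - <<'E'
from h import *
x=cv2.resize(cv2.imread('pics/t3.png')[180:330,100:250],(400,400),interpolation=2)
y=cv2.resize(cv2.imread('pics/s3.png')[80:240,230:390],(400,400),interpolation=2)
d=snap('top','t4.png')
w=cv2.resize(cv2.imread('pics/t4.png')[180:330,340:480],(187,200))
cv2.imwrite('pics/m3.png',np.hstack([x,y]))
E
```

```text
(no output)
```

View pics/m3.png

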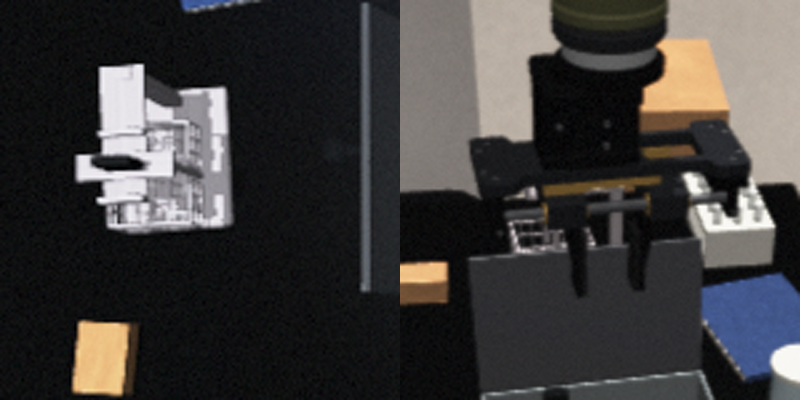

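The basket hangs level on the hook, with its bar between lip and rise (top tile (125,165)). Next I write a box detector and go for the slide boxes.

```bash
cat >> h.py <<'E'
def boxes(d):
    """white slide boxes: centre (world, z 22 mm), long-axis angle in deg, sizes"""
    h=cv2.cvtColor(d['pixels'],cv2.COLOR_RGB2HSV);m=cv2.inRange(h,(0,0,120),(179,50,255))
    m=cv2.morphologyEx(m,cv2.MORPH_CLOSE,np.ones((5,5),np.uint8))
    out=[]
    for c in cv2.findContours(m,cv2.RETR_EXTERNAL,cv2.CHAIN_APPROX_NONE)[0]:
        if not 150<cv2.contourArea(c)<900: continue
        P=np.array([world(d,u,v,.022)[:2] for u,v in c[:,0]],np.float32)*1000
        (x,y),(w,l),a=cv2.minAreaRect(P)
        if w>l: w,l,a=l,w,a-90
        if 20<w<45 and 70<l<110: out.append((round(x/1000,4),round(y/1000,4),round((a+90+90)%180-90,1),round(w),round(l)))
    return out
E
python3 - <<'E'
from h import *
print(boxes(dict(np.load('pics/top0.npz'))));print(boxes(snap('top')))
print(ctrl.get_state()['position'])
E
```

```text
[(-0.0155, -0.7745, -88.1, 45, 76), (0.4759, -0.2987, -19.4, 34, 91), (0.6115, -0.1332, 7.4, 34, 91), (0.6262, -0.2921, -11.5, 33, 91)]
[(-0.0155, -0.7745, -88.1, 45, 76), (0.4757, -0.2993, -19.4, 32, 91), (0.6179, -0.1288, 1.2, 33, 105)]
[ 0.52369154 -0.13671647  0.41335789]
```

>>> {"method": "carry_out", "body": {"steps": [[0,0,66,-4.8,-16.2,-20,0.5],[0,0,66,-4.8,-16.2,-20,0.5],[0,0,66,-4.8,-16.2,-20,0.5],[0,0,66,-4.8,-16.2,-20,0.5],[0,0,66,-4.8,-16.2,-20,0.5],[0,0,66,-4.8,-16.2,-20,0.5],[0,0,66,-4.8,-16.2,-20,0.5],[0,0,66,-4.8,-16.2,-20,0.5],[0,0,66,-4.8,-16.2,-20,0.5],[0,0,66,-4.8,-16.2,-20,0.5],[0,0,66,-4.8,-16.2,-20,0.5]]}}

```text
time: 12.4
position: [0.4762, -0.2985, 0.2137]
tool_rot: [0.533, 3.095, -0.0]
ft_force: [0.5, 0.6, -0.2]
grip_width: 0.502
grip_force: 0.0
```

```bash
python3 - <<'E'
from h import *
print(boxes(snap('top')))
s=ctrl.get_state();print(s['position'],s['tool_rot'])
E
```

```text
[(-0.0155, -0.7745, -88.1, 45, 76), (0.6115, -0.1332, 7.4, 34, 91), (0.6262, -0.2921, -11.5, 33, 91)]
[ 0.47603001 -0.29873493  0.21361942] [ 5.32930543e-01  3.09550453e+00 -3.29571328e-04]
```

>>> {"method": "carry_out", "body": {"steps": [[0,0,0,0,-0.1,-5,0.5],[0,0,0,0,-0.1,-10,0.5],[0,0,0,0,-0.1,-14,0.5],[0,0,0,0,-0.1,-16,0.5],[0,0,0,0,-0.1,-16.9,0.5],[0,0,0,0,-0.1,-16.9,0.5],[0,0,0,0,-0.1,-16.9,0],[0,0,0,0,-0.1,-16.9,0],[0,0,0,0,-0.1,-16.9,0],[0,0,0,0,-0.1,-16.9,0],[0,0,0,0,-0.1,-16.9,0],[0,0,0,0,-0.1,-16.9,0]], "squeeze": 25}}

```text
time: 13.65
position: [0.4757, -0.3006, 0.0446]
tool_rot: [0.533, 3.096, -0.001]
ft_force: [-1.4, 0.0, 1.7]
grip_width: 0.114
grip_force: 25.0
```

>>> {"method": "carry_out", "body": {"steps": [[0,0,0,0,0,4,0],[0,0,0,0,0,9,0],[0,0,0,0,0,14,0],[0,0,0,0,0,19,0],[0,0,-7,0,0,24,0],[0,0,-14,0,4,24,0],[0,0,-21,0,8,24,0],[0,0,-28,0.2,12,24,0],[0,0,-35,0.3,16,24,0],[0,0,-42,0.3,20,24,0],[0,0,-49,0.4,24,24,0],[0,0,-56,0.4,28,24,0]]}}

```text
time: 14.85
position: [0.4791, -0.0187, 0.2841]
tool_rot: [1.93, 2.479, -0.001]
ft_force: [0.6, 0.5, -1.0]
grip_width: 0.113
grip_force: 25.0
```

>>> {"method": "carry_out", "body": {"steps": [[0,0,-6,0,4,0,0],[0,0,-11.6,0,8,0,0],[0,0,-11.6,0,9.7,0,0],[0,0,-11.6,0,9.7,-2,0],[0,0,-11.6,0,9.7,-6,0],[0,0,-11.6,0,9.7,-10,0],[0,0,-11.6,0,9.7,-14,0],[0,0,-11.6,0,9.7,-16,0],[0,0,-11.6,0,9.7,-16,0],[0,0,-11.6,0,9.7,-16,0]]}}

```text
time: 15.85
position: [0.4797, 0.0769, 0.1247]
tool_rot: [-2.164, -2.277, -0.0]
ft_force: [0.6, 0.6, -0.8]
grip_width: 0.113
grip_force: 25.0
```

```bash
python3 - <<'E'
from h import *
s=ctrl.get_state();print(s['position'],s['tool_rot'],s['ft_force'],s['grip_width'])
print(boxes(snap('top','t5.png')));snap('side','s5.png')
x=cv2.resize(cv2.imread('pics/t5.png')[170:310,220:360],(400,400),interpolation=2)
y=cv2.resize(cv2.imread('pics/s5.png')[160:320,240:400],(400,400),interpolation=2)
cv2.imwrite('pics/m5.png',np.hstack([x,y]))
E
```

```text
[0.47968878 0.07688831 0.12469115] [-2.16438982e+00 -2.27660011e+00 -4.48184101e-04] [ 0.56114279  0.59309725 -0.8258376 ] 0.11279585230928742
[(-0.0155, -0.7745, -88.1, 45, 76), (0.6115, -0.1332, 7.4, 34, 91), (0.6262, -0.2921, -11.4, 33, 91)]
```

View pics/m5.png

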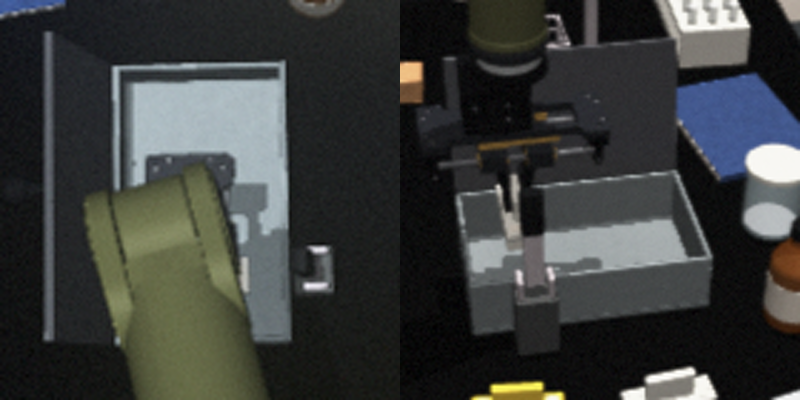

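The box is aligned inside the chamber, at side tile (512,215). Now I lower and release it.

>>> {"method": "carry_out", "body": {"steps": [[0,0,0,0,0,-3,0],[0,0,0,0,0,-5.5,0],[0,0,0,0,0,-7,0],[0,0,0,0,0,-7.4,0],[0,0,0,0,0,-7.4,0],[0,0,0,0,0,-7.4,0.15],[0,0,0,0,0,-7.4,0.3],[0,0,0,0,0,-7.4,0.3],[0,0,0,0,0,-4,0.3],[0,0,0,0,0,1,0.3],[0,0,0,0,0,6,0.3],[0,0,0,0,0,11,0.3]]}}

```text
time: 17.15
position: [0.4793, 0.0769, 0.2367]
tool_rot: [2.164, 2.276, 0.0]
ft_force: [1.0, -0.7, -1.4]
grip_width: 0.295
grip_force: 0.0
```

>>> {"method": "carry_out", "body": {"steps": [[0,0,0,0,0,3,0.5],[0,0,8,3,-5,3,0.5],[0,0,16,6,-10,3,0.5],[0,0,24,9,-15,3,0.5],[0,0,32,12,-20,3,0.5],[0,0,40,14,-25,3,0.5],[0,0,48,14.6,-30,3,0.5],[0,0,56,14.6,-35,0,0.5],[0,0,64,14.6,-36.9,-3,0.5],[0,0,72,14.6,-36.9,-3,0.5],[0,0,75.5,14.6,-36.9,-3,0.5],[0,0,75.5,14.6,-36.9,-3,0.5]]}}

```text
time: 18.35
position: [0.6251, -0.2934, 0.2035]
tool_rot: [-0.321, -3.124, -0.002]
ft_force: [-0.8, 0.2, -0.3]
grip_width: 0.496
grip_force: 0.0
```

```bash
python3 - <<'E'
from h import *
s=ctrl.get_state();print(s['position'],s['tool_rot'],s['ft_force'],s['grip_width'])
print(boxes(snap('top','t6.png')))
E
```

```text
[ 0.62513929 -0.29340638  0.20350811] [-3.21039675e-01 -3.12435231e+00 -2.24082886e-03] [-0.78480205  0.23455532 -0.338762  ] 0.4960902622540602
[(-0.0155, -0.7745, -88.1, 45, 76), (0.6115, -0.1332, 7.4, 34, 91), (0.6251, -0.2935, -15.3, 35, 91)]
```

>>> {"method": "carry_out", "body": {"steps": [[0,0,0,0,0,-5,0.5],[0,0,0,0,0,-10,0.5],[0,0,0,0,0,-13,0.5],[0,0,0,0,0,-15,0.5],[0,0,0,0,0,-15.9,0.5],[0,0,0,0,0,-15.9,0.5],[0,0,0,0,0,-15.9,0],[0,0,0,0,0,-15.9,0],[0,0,0,0,0,-15.9,0],[0,0,0,0,0,-15.9,0],[0,0,0,0,0,-15.9,0],[0,0,0,0,0,-15.9,0]]}}

```text
time: 19.6
position: [0.6255, -0.2926, 0.0453]
tool_rot: [-0.319, -3.125, 0.0]
ft_force: [-0.9, -0.1, 0.7]
grip_width: 0.117
grip_force: 25.0
```

>>> {"method": "carry_out", "body": {"steps": [[0,0,0,0,0,4,0],[0,0,0,0,0,9,0],[0,0,0,0,0,14,0],[0,0,0,0,0,19,0],[0,0,-8,0,0,23,0],[0,0,-16,-1,4,24,0],[0,0,-24,-2,8,24,0],[0,0,-32,-3,12,24,0],[0,0,-40,-4,16,24,0],[0,0,-48,-5,20,24,0],[0,0,-56,-6,24,24,0],[0,0,-64,-7,28,24,0]]}}

```text
time: 20.8
position: [0.5547, -0.0106, 0.2851]
tool_rot: [1.933, 2.476, -0.001]
ft_force: [0.4, 0.3, -1.5]
grip_width: 0.11
grip_force: 25.0
```

>>> {"method": "carry_out", "body": {"steps": [[0,0,-6,-0.5,4,0,0],[0,0,-11.3,-0.6,8,0,0],[0,0,-11.3,-0.6,9.4,0,0],[0,0,-11.3,-0.6,9.4,-2,0],[0,0,-11.3,-0.6,9.4,-6,0],[0,0,-11.3,-0.6,9.4,-10,0],[0,0,-11.3,-0.6,9.4,-14,0],[0,0,-11.3,-0.6,9.4,-16,0],[0,0,-11.3,-0.6,9.4,-16,0],[0,0,-11.3,-0.6,9.4,-16,0]]}}

```text
time: 21.8
position: [0.5499, 0.0815, 0.1257]
tool_rot: [-2.161, -2.28, -0.0]
ft_force: [0.3, 0.8, -0.6]
grip_width: 0.113
grip_force: 25.0
```

```bash
python3 - <<'E'
from h import *
s=ctrl.get_state();print(s['position'],s['tool_rot'],s['ft_force'],s['grip_width'])
print(boxes(snap('top','t7.png')))
E
```

```text
[0.54985956 0.08145885 0.12566386] [-2.16074275e+00 -2.28026675e+00 -2.90514763e-04] [ 0.31513786  0.82024915 -0.64341364] 0.11327469074764816
[(-0.0155, -0.7745, -88.1, 45, 76), (0.6115, -0.1332, 7.4, 34, 91)]
```

>>> {"method": "carry_out", "body": {"steps": [[0,0,0,0,0,-3,0],[0,0,0,0,0,-5.5,0],[0,0,0,0,0,-7,0],[0,0,0,0,0,-7.5,0],[0,0,0,0,0,-7.5,0],[0,0,0,0,0,-7.5,0.15],[0,0,0,0,0,-7.5,0.3],[0,0,0,0,0,-7.5,0.3],[0,0,0,0,0,-4,0.3],[0,0,0,0,0,1,0.3],[0,0,0,0,0,6,0.3],[0,0,0,0,0,11,0.3]]}}

```text
time: 23.05
position: [0.5493, 0.0818, 0.2376]
tool_rot: [2.16, 2.28, 0.001]
ft_force: [0.8, -0.2, 0.5]
grip_width: 0.298
grip_force: 0.0
```

>>> {"method": "carry_out", "body": {"steps": [[0,0,8,0,0,3,0.5],[0,0,16,1,-2,3,0.5],[0,0,24,2,-6,3,0.5],[0,0,32,3,-10,3,0.5],[0,0,40,4,-14,3,0.5],[0,0,48,5,-18,3,0.5],[0,0,56,6,-21.4,3,0.5],[0,0,64,6.1,-21.4,0,0.5],[0,0,72,6.1,-21.4,-3,0.5],[0,0,80,6.1,-21.4,-3,0.5],[0,0,88,6.1,-21.4,-3,0.5],[0,0,94.5,6.1,-21.4,-3,0.5]]}}

```text
time: 24.25
position: [0.6106, -0.1324, 0.2053]
tool_rot: [-0.216, 3.134, 0.0]
ft_force: [-0.0, 0.6, 0.3]
grip_width: 0.502
grip_force: 0.0
```

```bash
python3 - <<'E'
from h import *
s=ctrl.get_state();print(s['position'],s['tool_rot'],s['ft_force'],s['grip_width'])
d=snap('top','t8.png');print(boxes(d))
e=snap('side','s8.png')
x=cv2.resize(cv2.imread('pics/t8.png')[170:310,220:420],None,fx=2,fy=2)
y=cv2.resize(cv2.imread('pics/s8.png')[200:360,240:400],(280,280))
cv2.imwrite('pics/m8.png',np.hstack([x,y]))
E
```

```text
[ 0.6105531  -0.13243507  0.20527534] [-2.15550486e-01  3.13414931e+00  3.97411191e-04] [-0.03298927  0.59664931  0.25251402] 0.5020854933432417
[(-0.0155, -0.7745, -88.1, 45, 76)]
```

View pics/m8.png

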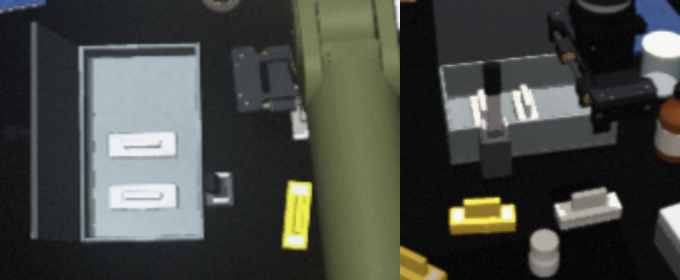

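>>> {"method": "carry_out", "body": {"steps": [[0,0,0,0.1,-0.1,-5,0.5],[0,0,0,0.1,-0.1,-10,0.5],[0,0,0,0.1,-0.1,-13,0.5],[0,0,0,0.1,-0.1,-15,0.5],[0,0,0,0.1,-0.1,-16,0.5],[0,0,0,0.1,-0.1,-16,0.5],[0,0,0,0.1,-0.1,-16,0],[0,0,0,0.1,-0.1,-16,0],[0,0,0,0.1,-0.1,-16,0],[0,0,0,0.1,-0.1,-16,0],[0,0,0,0.1,-0.1,-16,0],[0,0,0,0.1,-0.1,-16,0]]}}

```text
time: 25.55
position: [0.6115, -0.1335, 0.0454]
tool_rot: [-0.207, 3.135, -0.0]
ft_force: [-0.2, 0.9, -0.3]
grip_width: 0.115
grip_force: 25.0
```

>>> {"method": "carry_out", "body": {"steps": [[0,0,0,0,0,4,0],[0,0,0,0,0,9,0],[0,0,0,0,0,14,0],[0,0,-8,0,0,19,0],[0,0,-16,0,0,23,0],[0,0,-24,0.2,3,24,0],[0,0,-32,0.3,6,24,0],[0,0,-40,0.4,9,24,0],[0,0,-48,0.5,12,24,0],[0,0,-56,0.6,15,24,0],[0,0,-64,0.7,18,24,0],[0,0,-72,0.8,20,24,0]]}}

```text
time: 26.75
position: [0.6188, 0.0698, 0.2851]
tool_rot: [-1.678, -2.655, -0.001]
ft_force: [-0.2, 0.5, -0.9]
grip_width: 0.109
grip_force: 25.0
```

>>> {"method": "carry_out", "body": {"steps": [[0,0,-8,0,1.8,0,0],[0,0,-16,0,1.8,0,0],[0,0,-22.4,0,1.8,0,0],[0,0,-22.4,0,1.8,-2,0],[0,0,-22.4,0,1.8,-6,0],[0,0,-22.4,0,1.8,-10,0],[0,0,-22.4,0,1.8,-14,0],[0,0,-22.4,0,1.8,-16,0],[0,0,-22.4,0,1.8,-16,0],[0,0,-22.4,0,1.8,-16,0]]}}

```text
time: 27.75
position: [0.6197, 0.0849, 0.1257]
tool_rot: [-2.159, -2.282, -0.0]
ft_force: [0.4, 0.0, -1.0]
grip_width: 0.116
grip_force: 25.0
```

>>> {"method": "carry_out", "body": {"steps": [[0,0,0,0,0,-3,0],[0,0,0,0,0,-5.5,0],[0,0,0,0,0,-7,0],[0,0,0,0,0,-7.5,0],[0,0,0,0,0,-7.5,0],[0,0,0,0,0,-7.5,0.15],[0,0,0,0,0,-7.5,0.3],[0,0,0,0,0,-7.5,0.3],[0,0,0,0,0,-4,0.3],[0,0,0,0,0,1,0.3],[0,0,0,0,0,6,0.3],[0,0,0,0,0,11,0.3]]}}

```text
time: 28.95
position: [0.6194, 0.0848, 0.2377]
tool_rot: [2.158, 2.282, 0.001]
ft_force: [0.8, -0.1, 0.7]
grip_width: 0.299
grip_force: 0.0
```

>>> {"method": "carry_out", "body": {"steps": [[0,0,0,0,0,5,0.3],[0,0,0,0,0,10,0.2],[0,0,0,0,0,14,0.1],[0,0,0,0,3,14,0],[0,0,0,0,8,14,0],[0,0,0,0,13,14,0],[0,0,0,0,17.5,14,0],[0,0,0,0,17.5,14,0],[0,0,0,0,17.5,14,0]]}}

```text
time: 29.85
position: [0.6188, 0.2615, 0.3754]
tool_rot: [-2.155, -2.286, -0.0]
ft_force: [0.9, -1.0, -0.3]
grip_width: 0.01
grip_force: 0.0
```

```bash
python3 - <<'E'
from h import *
s=ctrl.get_state();print(s['position'],s['tool_rot'],s['ft_force'],s['grip_width'])
d=snap('top','t9.png');print(boxes(d))
e=snap('side','s9.png')
x=cv2.resize(cv2.imread('pics/t9.png')[170:310,120:360],None,fx=2,fy=2)
y=cv2.resize(cv2.imread('pics/s9.png')[180:320,240:400],(320,280))
cv2.imwrite('pics/m9.png',np.hstack([x,y]))
E
```

```text
[0.61882735 0.26153106 0.37538756] [-2.15479281e+00 -2.28586836e+00 -3.65624594e-04] [ 0.94136629 -0.99258748 -0.27335937] 0.009540455759919348
[(-0.0155, -0.7745, -88.1, 45, 76)]
```

View pics/m9.png

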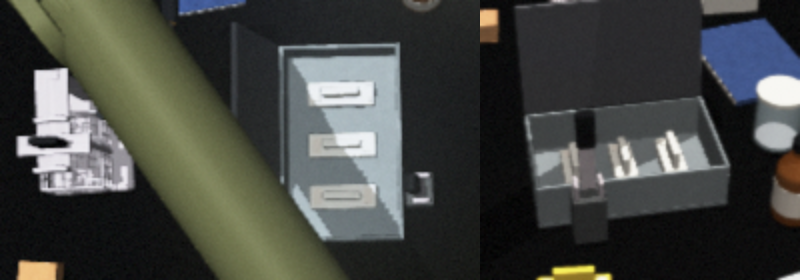

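All three boxes lie flat in the chamber, at top tile (340,93), (340,145) and (340,195). I go down behind the lid and start swinging it.

>>> {"method": "carry_out", "body": {"steps": [[0,0,0,0,0,-5,0],[0,0,0,0,0,-10,0],[0,0,0,0,0,-14,0],[0,0,0,0,0,-16,0],[0,0,0,0,0,-16,0],[0,0,0,0,-1.5,-16,0],[0,0,0,0,-3,-16,0],[0,0,0,0,-4.5,-16,0],[0,0,0,0,-6,-16,0],[0,0,0,0,-7,-16,0]]}}

```text
time: 30.95
position: [0.6204, 0.188, 0.2166]
tool_rot: [2.16, 2.279, 0.003]
ft_force: [0.1, 2.3, 2.0]
grip_width: 0.002
grip_force: 1.1
```

>>> {"method": "carry_out", "body": {"steps": [[0,0,0,0,-1.5,0,0],[0,0,0,0,-3,0,0],[0,0,0,0,-4.2,0,0],[0,0,0,0,-5.5,-0.4,0],[0,0,0,0,-7,-1,0],[0,0,0,0,-7.5,-1,0]]}}

```text
time: 31.55
position: [0.6192, 0.1113, 0.2037]
tool_rot: [-2.162, -2.279, 0.005]
ft_force: [-0.1, 1.8, -0.8]
grip_width: 0.008
grip_force: 0.7
```

```bash
python3 - <<'E'
from h import *
e=snap('side','s10.png')
d=snap('top','t10.png')
x=cv2.resize(cv2.imread('pics/t10.png')[170:310,180:360],(400,311))
y=cv2.resize(cv2.imread('pics/s10.png')[140:320,220:400],(311,311))
cv2.imwrite('pics/m10.png',np.hstack([x,y]))
E
```

```text
(no output)
```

View pics/m10.png

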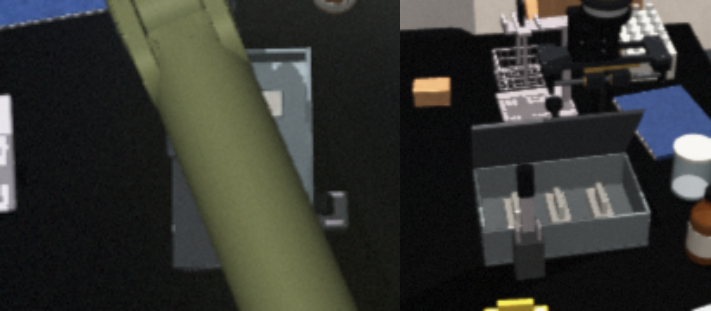

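The lid is following, at about 60° now (side tile (555,135)), with the fingers behind it. I continue the arc.

>>> {"method": "carry_out", "body": {"steps": [[0,0,0,0,-1.6,-1.2,0],[0,0,0,0,-3.1,-2.7,0],[0,0,0,0,-4.5,-4.6,0],[0,0,0,0,-5.6,-6.5,0],[0,0,0,0,-6.2,-8,0],[0,0,0,0,-6.6,-9.2,0],[0,0,0,0,-6.7,-10.2,0],[0,0,0,0,-6.7,-10.8,0],[0,0,0,0,-6.7,-11.1,0],[0,0,0,0,-6.7,-11.1,0]]}}

```text
time: 32.65
position: [0.6191, 0.0469, 0.0975]
tool_rot: [2.158, 2.281, -0.006]
ft_force: [-9.0, -3.7, 19.9]
grip_width: 0.002
grip_force: 10.0
```

The lid is shut: the fingertips are at 78 mm and bear 20 N. Next is the clamp.

>>> {"method": "carry_out", "body": {"steps": [[0,0,0,0,0,5,0],[0,0,0,0,0,10,0],[0,0,0,0,0,15,0],[0,0,0,0,0,20,0],[0,0,0,-3,-4,20,0],[0,0,0,-6,-8,20,0],[0,0,0,-9,-12,20,0],[0,0,0,-12,-15.5,20,0],[0,0,0,-13.1,-15.5,17,0],[0,0,0,-13.1,-15.5,13,0],[0,0,0,-13.1,-15.5,10,0],[0,0,0,-13.1,-15.5,9.7,0]]}}

```text
time: 33.85
position: [0.486, -0.1064, 0.1879]
tool_rot: [-2.154, -2.279, 0.004]
ft_force: [-0.5, -0.1, -0.6]
grip_width: 0.007
grip_force: 0.0
```

```bash
python3 - <<'E'
from h import *
s=ctrl.get_state();print(s['position'],s['tool_rot'],s['ft_force'],s['grip_width'])
e=snap('side','s11.png')
d=snap('top','t11.png')
x=cv2.resize(cv2.imread('pics/t11.png')[170:310,180:360],(400,311))
y=cv2.resize(cv2.imread('pics/s11.png')[140:320,220:400],(400,400))[:311]
cv2.imwrite('pics/m11.png',np.hstack([x,y]))
E
```

```text
[ 0.48596753 -0.10638801  0.18792646] [-2.153793   -2.27923475  0.0044124 ] [-0.48720217 -0.11432745 -0.62199888] 0.007351318735573696
```

View pics/m11.png

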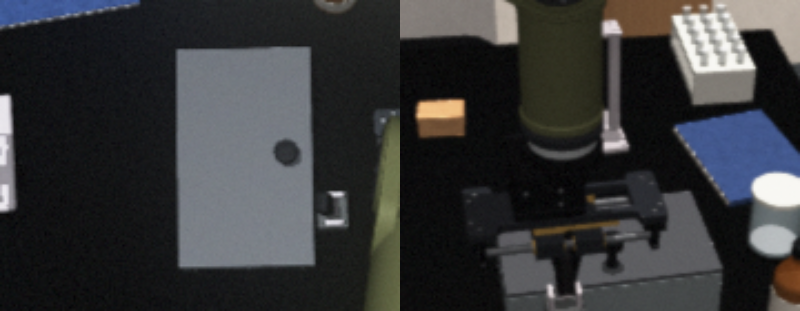

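The lid is shut flat, with the clamp still up. Now I swing the clamp down.

>>> {"method": "carry_out", "body": {"steps": [[0,0,0,0.2,2,0.3,0],[0,0,0,0.2,3.5,0.3,0],[0,0,0,0.2,5,0.5,0],[0,0,0,0.2,6.5,0.6,0],[0,0,0,0.1,8,0.5,0],[0,0,0,0.1,9.5,0.2,0],[0,0,0,0.1,10.6,-0.1,0],[0,0,0,0,12,-1,0],[0,0,0,0,13.2,-1.8,0]]}}

```text
time: 34.85
position: [0.4885, 0.0254, 0.173]
tool_rot: [2.159, 2.282, -0.0]
ft_force: [-0.6, -1.8, -0.1]
grip_width: 0.003
grip_force: 0.3
```

>>> {"method": "carry_out", "body": {"steps": [[0,0,0,0,1,-1.2,0],[0,0,0,0,1.9,-2.6,0],[0,0,0,0,2.4,-4.1,0],[0,0,0,0,2.7,-5.2,0],[0,0,0,0,2.7,-5.8,0],[0,0,0,0,2.7,-6.1,0],[0,0,0,0,2.7,-6.2,0]]}}

```text
time: 35.55
position: [0.4881, 0.0519, 0.1128]
tool_rot: [-2.159, -2.281, 0.003]
ft_force: [-9.4, 1.4, 20.9]
grip_width: 0.003
grip_force: 10.8
```

>>> {"method": "carry_out", "body": {"steps": [[0,0,0,0,0,3,0],[0,0,0,0,0,8,0],[0,0,0,0,0,13,0],[0,0,0,0,0,18,0],[0,0,0,0,-5,20,0],[0,0,0,0,-10,20,0],[0,0,0,0,-15,20,0],[0,0,0,0,-20,20,0],[0,0,0,0,-25,20,0],[0,0,0,0,-28,20,0],[0,0,0,0,-28,20,0],[0,0,0,0,-28,20,0]]}}

```text
time: 36.75
position: [0.4882, -0.2294, 0.311]
tool_rot: [-2.162, -2.279, -0.001]
ft_force: [1.1, 0.5, 0.5]
grip_width: 0.007
grip_force: 0.0
```

```bash
python3 - <<'E'
from h import *
e=snap('side','s12.png')
d=snap('top','t12.png')
x=cv2.resize(cv2.imread('pics/t12.png')[140:320,110:360],(500,360))
y=cv2.resize(cv2.imread('pics/s12.png')[120:320,250:415],(297,360))
cv2.imwrite('pics/m12.png',np.hstack([x,y]))
E
```

```text
(no output)
```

View pics/m12.png

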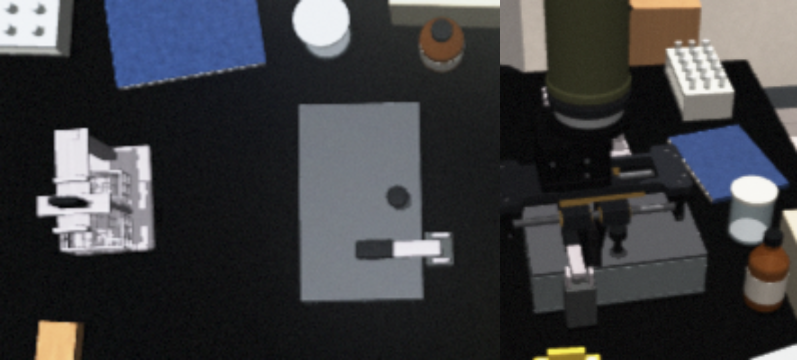

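The lid is shut, the clamp lies flat across it (top tile (400,248)), and the basket hangs on the hook (85,200). I hand the job in.

```bash
python3 -c "
from bench import ctrl
print(ctrl.close_job())"
```

```text
the job is handed in; nothing more can be done
None
```

The job is handed in (no verdict was returned): the three white slide boxes are flat in the chamber, the lid is shut, the clamp is down on it and the basket hangs on the hook, all confirmed in the camera images.

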